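Open the tile rack for a larger tile

ROBOT

A 6-joint arm with a two-finger parallel gripper is mounted at the origin on a cart in front of the work surface, level with it; the furniture and walls round the work are solid. World frame = base frame: x ahead of the robot, y to its left, z up, the work surface at z = 0. Lengths are in m, angles in rad, forces in N, time in s.
With the tool pointing down it reaches from about 0.4 to 0.825 m from the base axis. Payload 7 kg.
Tool frame: the origin (TCP) lies at the very end of the fingers, on their centre line; the grasp point (between the pads) lies 19 mm behind it; z points along the fingers, y is the line along which they close (so a half turn about z gives the same grasp; the last joint's range is limited). The gripper opens to 88 mm and grips with 3 to 60 N. Pads are 19 mm wide; open, the fingers measure 130 mm over their backs; the gripper's body (78 mm by 193 mm) begins 47 mm behind the grasp point.
Start: joints at [1.566, 0.359, 0.012, 0, -1.224, -0.288], TCP at [0.195, 0.646, 0.227] pointing down, gripper open.
Joint ranges: [-3.07, 3.07], [-1.43, 2.12], [-1.02, 1.25], [-3.03, 1.67], [-3.05, -0], [-3.03, 3.03]. Speed limits (rad/s): [2.39, 2.39, 3.01, 3.14, 3.14, 3.14].

INTERFACE

Orientations are given as [roll, pitch, yaw] about the fixed x, y, z axes, in that order (R = Rz(yaw) Ry(pitch) Rx(roll)).
In Python, from station import arm, grab_frame gives the robot as it stands.
- The arm moves only by the tool jog_arm, never from a script. Its argument "deltas" is a list that holds one entry, the list of rows, each a list of 4 numbers: the shift along the tool's x, y, z in units of 60 mm (1.0 is 60 mm), then the turn about the tool's z in units of 5 degrees (1.0 is 5 degrees). A call has 1 to 8 rows; each row is the pose to reach, as a shift and turn from the pose commanded when the call began, along the tool's axes at that moment; what a row does not reach only later rows make up. A row lasts 1/8 s, in which the tool goes at most 62.5 mm and 10.7 degrees, less where a joint would pass 70% of its speed; a pose out of reach is approached as far as the arm can. A call with a gripper value outside its range is refused whole. "grip" is the finger opening in mm, from 0 to 87.6, set as the call begins (left out, the last holds). The fingers move at their own pace and stop on an object; "squeeze" is the grip in N (left out, the last holds). Time passes only in rows, so rows that repeat a pose let the fingers close. It gives the time, the measured TCP pose, the force, the opening and the grip force at its end, in the units of the state.
- arm.get_state(): the state, without advancing time (a new reading comes with each control period).
- grab_frame(name): name is "scene" or "top"; returns a dict with "img" (400x640x3 uint8, red, green, blue), "vfov" (degrees; the focal length in pixels is half the picture's height over the tangent of half this angle, whatever the lens; pixels are square), "cx", "cy" (the principal point, pixels), "dist_coeffs" ([k1, k2, p1, p2, k3] as OpenCV has them; the pictures are not rectified), "xyz" and "rotation" of the camera in the world. Camera axes: x right, y down, z forward; pixel columns grow to the right and rows downward; lengths in m; the calibration is good to about 2 mm. A picture is of the moment at which its call begins. There is no depth.
- arm.job_done(): hands the job in; it is judged then, once.
The state is a dict: "t": time; "q": joint angles; "qd": joint speeds; "joint_efforts": joint torques, N m; "eef_pos": TCP position; "ee_rot": TCP orientation; "force": force on the tool from outside, world axes, zero at the start; "moment": the same for the moment, N m; "width": finger opening in m; "gripper_force": force on a finger pad.
Only numpy, scipy, OpenCV 4.12 (cv2) and the standard library are available. Lean on these libraries where they do the work, as an engineer would, in place of code of your own. Each camera call takes 0.05 s, during which the arm holds its last target. There are 200 camera calls.

TASK

The drying rack is set for small test tiles. First take the dry test tile off it and lay it flat on the empty end of the ware board; then pinch in the spring button on the rack's tube and draw the tube out hole by hole until the button stands out through the last hole. Finally lift the clay tile from the plaster bat and lay it flat and square across the rack's two wooden bars, inside their raised lips; let the other things stay where they are.

Things in the scene. Friction and masses are not known exactly. Their poses are not given: they have to be found in the camera images.
- rack: tile-drying rack fixed to the table: steel foot, square inner tube along its +y (axis x=0, 42 mm up), wooden bars 96 mm long in x. Origin on the table midway between the bars as they start; z up; button side is -x. Fixed bar: flat ledge y -34 to -18 mm, 72 mm up; raised lip y -44 to -34 mm, up to 80 mm
- slide (a joint): m that the outer aluminium tube (20 mm square, axis 42 mm up, rack y 16 to 138 mm at 0) and its wooden bar are drawn out along rack +y. Starts at 0, button in the first of three 11.5 mm holes, 30 mm apart: the button locks it at 0, 0.030 and 0.060 (last hole), about 1.3 mm play; it must be pressed again at each. Friction 2 N; end stop at 0.085
- button (a joint): m the spring button (round-nosed 9 mm steel pin) is pressed: 0 = out, 5 mm proud of the outer tube; 0.005 = flush; from 0.007 it is under the wall. 3.5 N to start, 6.5 N fully in. Pinched flush between a finger and the far side of the tube, it slips under the wall as the tube is drawn along, and pops out at the next hole
- button_tip (a point): nose of the spring button, which stays in place on the inner tube (standing out: rack x -15, y 117, z 42 mm); pressed along rack +x. Pinch across rack x at this y: tube and standing button are 25 mm wide together, and 32 mm clear of the table
- slide_bar (a point): on the moving wooden bar at rack x = 0, on its ledge (72 mm up) at the foot of its lip; the ledge runs 16 mm from here towards the fixed bar, the lip is 8 mm high and 10 mm thick on the other side. Moves with joint slide (rack y 34 mm at 0)
- last_hole (a point): centre of the last hole (the one nearest the moving bar) on the outside of the outer tube; the button stands in it when joint slide is 0.060
- ware_board: plywood ware board on two battens, 110 mm along x, 260 mm along y, top 16 mm above the table; fixed; origin under its middle. The two glazed tiles stand on its -y half; the +y end is empty. Behind its -y end stands a wire riser 0.19 m high
- bat: round white plaster bat, 252 mm across, 16 mm thick, fixed; origin under its middle. The clay tile and a wooden rib lie on it. A banding wheel with a bowl on it, 136 mm high in all, stands between bat and rack: carry things over it
- dry_tile: cream test tile, 60 mm along its x, 36 mm along y, 8 mm thick, 24 g, origin at the middle of its underside; starts lying across the rack's two bars, its x along the rack's y
- clay_tile: plain clay tile, leather-hard and rigid, 52 mm along its x, 118 mm along y, 9 mm thick, about 90 g, origin at the middle of its underside; starts on the plaster bat
- board_tile_a: teal glazed test tile (60x36x8 mm) on the ware board, to be left alone
- board_tile_b: orange glazed test tile (60x36x8 mm) on the ware board, nearer its middle, to be left alone
- rib_wood: wooden rib, 48x102x8 mm, on the plaster bat beside the clay tile, to be left alone
- stone_pale: pale river stone, 44x50x25 mm, on the table, to be left alone
- rib_kidney: red kidney-shaped rib, 56x90x8 mm, on the table, to be left alone
- stone_grey_oval: dark grey oval stone, 59x94x20 mm, on the table, to be left alone

How it is judged:
By the outcome, as a careful person would: the job done as asked, in the order asked, and still so for the second after the job is handed in, with the robot touching nothing.
It also fails if it takes over 67 s, if anything falls off the work surface, if the arm or the gripper's body presses on something with over 40 N, if the wrist force passes 120 N, or if a joint passes its speed limit or range.

## Working session

There is one attempt and no reset: what is moved stays moved. The work goes in short steps, Python scripts to look and compute and a tool call to move; the robot and the scene stay as the last step left them, time stands still between calls to the robot, and variables do not carry over. Pictures are saved under pics/ and viewed, at most 10 in all, crops included, and the job is handed in when it is done.

Besides the shell and the picture viewer there is one more tool, called after "Emit:" as name(argument=value, ...), one argument or row to a line, values as JSON. jog_arm: Moves the arm, as the interface text tells. Its arguments: {"type":"object","properties":{"deltas":{"type":"array"},"grip":{"type":"number"},"squeeze":{"type":"number"}},"required":["deltas"]}

```bash
mkdir -p pics; ls
cat > h.py <<'E'
import numpy as np, cv2
from station import arm, grab_frame
def cam(n):
    f=grab_frame(n); h=f["img"].shape[0]
    F=h/2/np.tan(np.radians(f["vfov"])/2)
    f["K"]=np.array([[F,0,f["cx"]],[0,F,f["cy"]],[0,0,1]]); f["D"]=np.array(f["dist_coeffs"],float)
    f["R"]=np.array(f["rotation"]).reshape(3,3); f["C"]=np.array(f["xyz"]); return f
def cast(f,uv,z):
    p=cv2.undistortPoints(np.array(uv,float).reshape(-1,1,2),f["K"],f["D"]).reshape(-1,2)
    d=np.c_[p,np.ones(len(p))]@f["R"].T
    return f["C"]+d*((z-f["C"][2])/d[:,2])[:,None]
def proj(f,P):
    R=f["R"].T
    return cv2.projectPoints(np.array(P,float).reshape(-1,1,3),cv2.Rodrigues(R)[0],-R@f["C"],f["K"],f["D"])[0].reshape(-1,2)
def save(f,name,crop=None,s=1):
    im=f["img"][...,::-1]
    if crop: im=im[crop[1]:crop[3],crop[0]:crop[2]]
    cv2.imwrite("pics/"+name+".png",cv2.resize(im,None,fx=s,fy=s,interpolation=cv2.INTER_CUBIC))
E
python3 - <<'E'
from h import *
for n in("scene","top"):
    f=cam(n); save(f,n+"0",s=1.25); print(n,f["C"],f["R"].tolist(),f["vfov"],f["dist_coeffs"])
s=arm.get_state(); print(s)
E
```

```text
picsTraceback (most recent call last):
  File "<stdin>", line 3, in <module>
  File "h.py", line 7, in cam
    f["R"]=np.array(f["rotation"]).reshape(3,3); f["C"]=np.array(f["xyz"]); return f
           ~~~~~~~~~~~~~~~~~~~~~~~~~~~~~~~^^^^^
ValueError: cannot reshape array of size 3 into shape (3,3)
```

```bash
sed -i 's/np.array(f\["rotation"\]).reshape(3,3)/Rot.from_euler("xyz",f["rotation"]).as_matrix()/; 1a from scipy.spatial.transform import Rotation as Rot' h.py
python3 - <<'E'
from h import *
for n in("scene","top"):
    f=cam(n); save(f,n+"0",s=1.25); print(n,f["C"],f["R"].round(3).tolist(),f["vfov"],f["dist_coeffs"])
s=arm.get_state(); print(s)
print(proj(f,s["eef_pos"]))
E
```

```text
scene [-0.40989774  0.85954328  1.45457038] [[-0.638, -0.583, 0.502], [-0.77, 0.474, -0.427], [0.011, -0.659, -0.752]] 43.6731001350526 [0.04394038 0.         0.         0.         0.        ]
top [0.30016566 0.07133784 1.32078183] [[0.028, -0.984, 0.175], [-0.999, -0.03, -0.011], [0.016, -0.174, -0.985]] 48.021597362315845 [-0.00255069  0.          0.          0.          0.        ]
{'t': 0.15, 'q': array([ 1.56611131e+00,  3.59216788e-01,  1.12796489e-02, -2.52872700e-04,
       -1.22410002e+00, -2.88117353e-01]), 'qd': array([ 0.00052879, -0.00072969,  0.0022968 ,  0.00062133,  0.00120459,
       -0.00063508]), 'joint_efforts': array([-1.53731591e-03, -5.83275282e+01,  2.93292725e+01,  7.00131521e+00,
        8.78894760e-03, -1.13445478e-04]), 'eef_pos': array([0.19473834, 0.64591645, 0.22584632]), 'ee_rot': array([ 3.14033541e+00, -1.24661770e-04, -2.92888361e-01]), 'force': array([ 0.65689368, -0.62835042, -1.03748211]), 'moment': array([ 0.01678484, -0.03076412,  0.00634246]), 'gripper_force': 0.0, 'width': 0.08762387396163643}
[[ 72.1653758  310.32923124]]
```

View pics/top0.png

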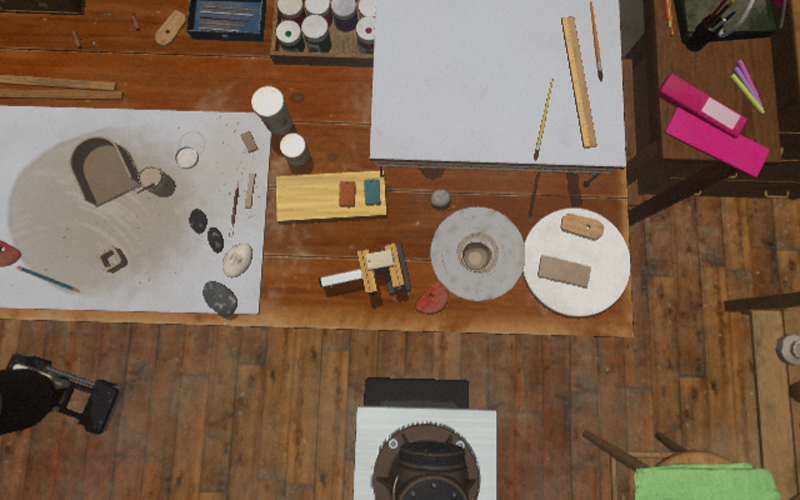

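View pics/scene0.png

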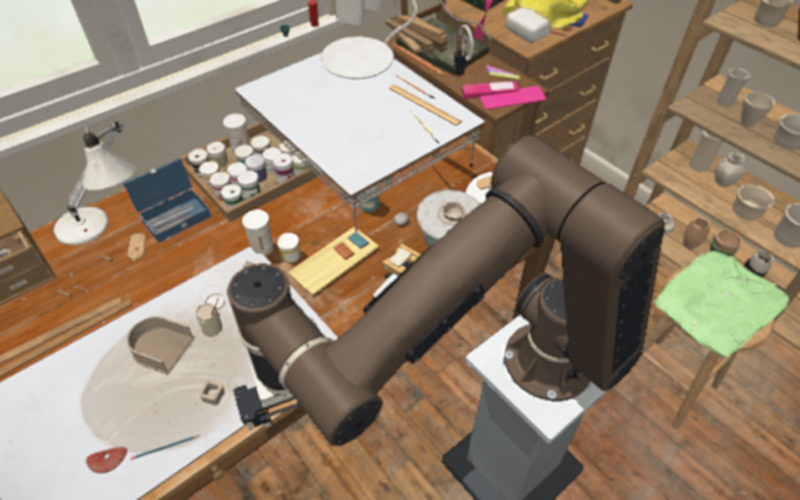

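Run:
```python
from h import *
f=cam("top"); save(f,"crop1",(215,130,345,245),6); np.save("top.npy",f["img"])
hsv=cv2.cvtColor(f["img"],cv2.COLOR_RGB2HSV)
for n,(u,v) in dict(board=(240,160),dry=(302,207),clay=(452,217),tube=(275,224),bat=(430,235),barL=(294,215),barR=(319,205),wood=(340,240)).items(): print(n,f["img"][v,u],hsv[v,u])
```

```text
board [197 166 104] [ 20 120 197]
dry [198 183 154] [ 20  57 198]
clay [140 124 105] [ 16  64 140]
tube [193 199 193] [ 60   8 199]
bat [205 200 190] [ 20  19 205]
barL [148 129 104] [ 17  76 148]
barR [73 67 63] [12 35 73]
wood [144  61  45] [  5 175 144]
```

View pics/crop1.png

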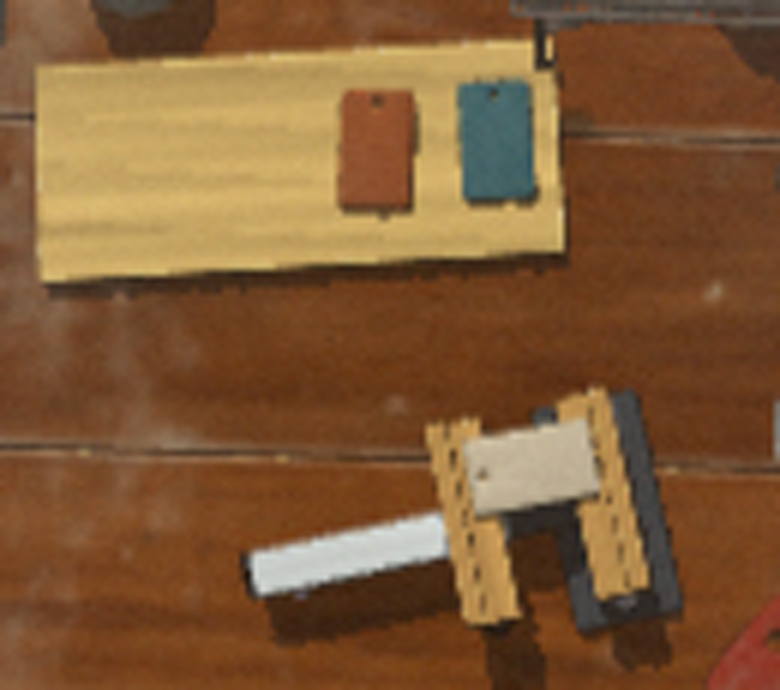

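```bash
cat >> h.py <<'E'
def rect(f,mask,box,z,name=""):
    m=np.zeros_like(mask); x0,y0,x1,y1=box; m[y0:y1,x0:x1]=mask[y0:y1,x0:x1]
    # 4x upscaled mask contour of largest blob
    n,l,s,c=cv2.connectedComponentsWithStats(m.astype(np.uint8)); k=1+s[1:,4].argmax()
    b=cv2.resize((l==k).astype(np.float32),None,fx=4,fy=4,interpolation=cv2.INTER_LINEAR)
    ct=max(cv2.findContours((b>.5).astype(np.uint8),0,cv2.CHAIN_APPROX_NONE)[0],key=cv2.contourArea)[:,0]
    P=cast(f,(ct+.5)/4-.5,z)[:,:2]*1000
    (c,wh,a)=cv2.minAreaRect(P.astype(np.float32)); ys,xs=np.nonzero(l==k)
    cen=cast(f,[[xs.mean(),ys.mean()]],z)[0,:2]*1000
    print(name,"rect c",np.round(c,1),"wh",np.round(wh,1),"ang",round(a,1),"centroid",cen.round(1)); return c,wh,a,P
def masks(f):
    H=cv2.cvtColor(f["img"],cv2.COLOR_RGB2HSV).astype(int); return H[...,0],H[...,1],H[...,2]
E
python3 - <<'E'
from h import *
f=cam("top"); h,s,v=masks(f)
rect(f,(s>90)&(v>140)&(h>14)&(h<28),(215,130,312,185),.016,"board")
rect(f,(s<80)&(v>165)&(s>35),(285,195,320,220),.080,"dry")
rect(f,(s<35)&(v>150),(250,205,295,235),.052,"tube")
rect(f,(v>90)&(v<175)&(s>50),(425,200,478,235),.025,"clay")
rect(f,(s<40)&(v>150),(415,160,510,255),.016,"bat")
q=lambda P:(215+(np.array(P)+.5)/6-.5)
# moving bar outer(lip) edge corners: (427,428),(468,622); fixed bar: outer edge (603,390),(648,592)
for nm,p,z in[("mvlip",[(427,426),(467,624)],.08),("mvledge",[(478,420),(520,614)],.072),("fxledge",[(558,404),(600,597)],.072),("fxlip",[(604,388),(648,590)],.08),("tubeend",[(250,553),(260,597)],.052),("tile a",[(459,83),(533,83),(533,202),(462,202)],.024),("tile b",[(342,90),(413,90),(411,212),(338,208)],.024),("kidney",[(710,690)],.008)]:
    print(nm,(cast(f,q(p),z)[:,:2]*1000).round(1).tolist())
E
```

```text
board rect c [637.2 242.9] wh [114.1 261.9] ang 5.2 centroid [634.2 258.2]
dry rect c [475.7 119. ] wh [35.9 59.6] ang 13.1 centroid [475.7 118.6]
tube rect c [435.2 203.8] wh [20.9 93.9] ang 13.9 centroid [435.2 204. ]
clay rect c [ 469.7 -311.8] wh [120.1  53. ] ang 78.7 centroid [ 469.3 -311.3]
bat rect c [ 494.4 -338.6] wh [263.5 256.1] ang 89.6 centroid [ 487.  -343.2]
mvlip [[260.7, 157.8], [174.9, 136.3]]
mvledge [[263.8, 135.3], [179.1, 113.1]]
fxledge [[271.9, 99.3], [187.4, 77.5]]
fxlip [[279.7, 78.6], [191.7, 56.1]]
tubeend [[200.9, 238.0], [181.5, 232.4]]
tile a [[421.0, 153.2], [422.1, 117.6], [365.2, 115.6], [364.2, 149.5]]
tile b [[416.0, 209.3], [417.0, 175.2], [358.8, 173.6], [359.7, 208.4]]
kidney [[140.7, 24.8]]
```

Run:
```python
from h import *
from scipy.optimize import least_squares
f=cam("top")
q=lambda P:(np.array([215,130])+(np.array(P)+.5)/6-.5)
pts=[("mvlip",[(427,426),(467,624)],80,44),("mvledge",[(478,420),(520,614)],72,18),("fxledge",[(558,404),(600,597)],72,-18),("fxlip",[(604,388),(648,590)],80,-44)]
W=[];L=[]
for n,p,z,y in pts:
    W.append(cast(f,q(p),z/1000)[:,:2]*1000); L+= [[48,y],[-48,y]]
W.append(cast(f,q([(250,553),(260,597)]),.052)[:,:2]*1000); L+=[[10,138],[-10,138]]
W=np.vstack(W);L=np.array(L,float)
fn=lambda p:(L@np.array([[np.cos(p[2]),np.sin(p[2])],[-np.sin(p[2]),np.cos(p[2])]])+p[:2]-W)
r=least_squares(lambda p:fn(p).ravel(),[470,110,.24]); print(r.x,np.degrees(r.x[2])); print(fn(r.x).round(1).tolist())
print((cast(f,q([(459,83),(533,83),(533,202),(462,202)]),.024)[:,:2]*1000).round(0).tolist(),(cast(f,q([(342,90),(413,90),(411,212),(338,208)]),.024)[:,:2]*1000).round(0).tolist())
print("board",(cast(f,q([(37,66),(555,38),(565,252),(41,282)]),.016)[:,:2]*1000).round(1).tolist())
```

```text
[4.57167121e+02 1.14781660e+02 2.42148603e-01] 13.874092950432686
[[0.0, 1.3], [-1.7, 0.6], [1.5, -0.9], [-1.4, -0.8], [1.4, 1.4], [-1.7, 1.0], [0.7, -2.4], [1.4, -2.1], [-0.6, 0.5], [0.5, 1.5]]
[[675.0, 164.0], [676.0, 127.0], [615.0, 125.0], [614.0, 160.0]] [[670.0, 222.0], [671.0, 186.0], [608.0, 185.0], [609.0, 221.0]]
board [[679.4, 375.3], [702.4, 117.0], [592.4, 108.2], [569.2, 365.9]]
```

```bash
cat > go.py <<'E'
import sys
from h import *
# usage: go.py x y z yaw_deg ; prints delta in jog units from measured pose
s=arm.get_state(); R=Rot.from_euler("xyz",s["ee_rot"]).as_matrix(); p=s["eef_pos"]*1000
yaw=np.degrees(s["ee_rot"][2])
for a in " ".join(sys.argv[1:]).split(","):
    t=np.array(a.split(),float); d=R.T@(t[:3]-p)/60; turn=-((t[3]-yaw+180)%360-180)/5
    print(d.round(3),round(turn,2))
print("at",p.round(1),round(yaw,1),s["t"],"w",s["width"],"F",s["force"].round(1))
E
python3 go.py 475.7 119 130 -76.5, 475.7 119 74 -76.5
```

```text
[7.018 7.059 1.609] 11.94
[7.018 7.058 2.542] 11.94
at [194.8 646.1 226.2] -16.8 0.3 w 0.08745025487692867 F [-0.5 -0.4  0.2]
```

Emit:
jog_arm(
  deltas=[
    [[0.35, 0.35, 0, 0.6], [0.9, 0.9, 0, 1.5], [1.55, 1.55, 0.05, 2.6], [2.2, 2.2, 0.1, 3.7], [2.8, 2.8, 0.2, 4.8], [3.5, 3.5, 0.3, 6], [4.1, 4.1, 0.4, 7.1], [4.7, 4.7, 0.5, 8.2]],
  ],
  grip=60,
  squeeze=12,
)

```text
t: 1.3
eef_pos: [0.384, 0.2933, 0.1967]
ee_rot: [-3.141, 0.0, -1.011]
force: [2.2, 0.7, 0.4]
width: 0.0601
gripper_force: 0.0
```

```bash
python3 go.py 475.7 119 130 -76.5
```

```text
[3.274 0.248 1.111] 3.71
at [384.  293.3 196.7] -57.9 1.3 w 0.06005929607734092 F [2.2 0.7 0.4]
```

Emit:
jog_arm(
  deltas=[
    [[0.7, 0.05, 0.2, 0.9], [1.5, 0.1, 0.4, 1.9], [2.3, 0.18, 0.7, 2.9], [2.9, 0.22, 1.0, 3.5], [3.2, 0.25, 1.1, 3.7], [3.274, 0.25, 1.11, 3.71], [3.274, 0.25, 1.11, 3.71]],
  ],
)

```text
t: 2.17
eef_pos: [0.4757, 0.1208, 0.1302]
ee_rot: [-3.141, 0.0, -1.332]
force: [-0.7, 0.5, 0.4]
width: 0.0596
gripper_force: 0.0
```

```bash
python3 go.py 475.7 119 74 -76.5
python3 - <<'E'
from h import *
f=cam("scene"); u,v=proj(f,[.46,.15,.08])[0].astype(int); save(f,"sc1",(max(u-80,0),v-70,u+80,v+50),5); print(u,v,proj(f,[.4757,.119,.08]))
E
```

```text
[0.03  0.007 0.937] 0.03
at [475.7 120.8 130.2] -76.3 2.175 w 0.05956330099948709 F [-0.7  0.5  0.4]
315 212 [[319.37415876 205.47865613]]
```

View pics/sc1.png

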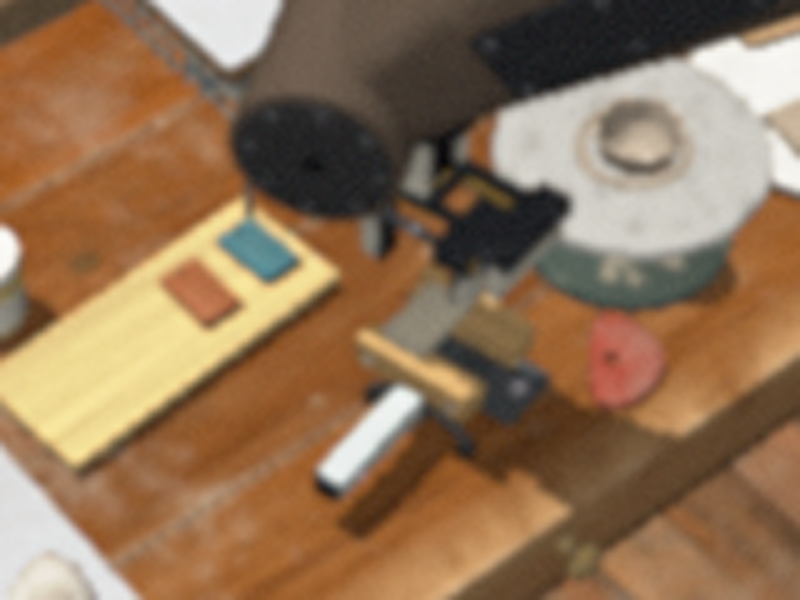

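Emit:
jog_arm(
  deltas=[
    [[0.03, 0.01, 0.4, 0], [0.03, 0.01, 0.75, 0], [0.03, 0.01, 0.92, 0], [0.03, 0.01, 0.937, 0], [0.03, 0.01, 0.937, 0]],
  ],
)

```text
t: 2.85
eef_pos: [0.4757, 0.1193, 0.0744]
ee_rot: [-3.141, 0.0, -1.332]
force: [-0.8, -0.8, -0.3]
width: 0.0604
gripper_force: 0.0
```

Emit:
jog_arm(
  deltas=[
    [[0, 0, 0, 0], [0, 0, 0, 0], [0, 0, 0, 0], [0, 0, 0, 0]],
  ],
  grip=30,
  squeeze=12,
)

```text
t: 3.35
eef_pos: [0.4755, 0.1188, 0.074]
ee_rot: [-3.141, 0.0, -1.332]
force: [-1.1, 0.1, 2.3]
width: 0.0357
gripper_force: 12.0
```

Gripped at 36 mm. Lift and carry to the board.

Emit:
jog_arm(
  deltas=[
    [[0, 0, -0.3, 0], [0, 0, -0.8, 0], [0, 0, -1.2, 0], [0, 0, -1.3, 0], [0, 0, -1.3, 0]],
  ],
)

```text
t: 3.98
eef_pos: [0.4752, 0.1188, 0.1515]
ee_rot: [-3.141, 0.0, -1.332]
force: [1.2, -0.0, -1.6]
width: 0.0358
gripper_force: 12.0
```

```bash
python3 go.py 629.5 313 130 5.1, 629.5 313 18.5 5.1
```

```text
[-2.538 -3.264  0.36 ] -16.29
[-2.537 -3.264  2.218] -16.29
at [475.2 118.8 151.5] -76.3 3.975 w 0.03580908616780508 F [ 1.2 -0.  -1.6]
```

Emit:
jog_arm(
  deltas=[
    [[-0.2, -0.25, 0, -1.2], [-0.55, -0.7, 0, -3.2], [-0.95, -1.2, 0, -5.2], [-1.3, -1.7, 0, -7.2], [-1.65, -2.15, 0, -9.3], [-2.0, -2.6, 0, -11.4], [-2.3, -2.95, 0.1, -13.5], [-2.5, -3.2, 0.25, -15.3]],
  ],
)

```text
t: 4.97
eef_pos: [0.6265, 0.3106, 0.1344]
ee_rot: [3.14, 0.002, 0.009]
force: [0.2, -0.1, -0.2]
width: 0.0358
gripper_force: 12.0
```

```bash
python3 go.py 629.5 313 50 5.1, 629.5 313 18.5 5.1
```

```text
[ 0.052 -0.041  1.406] -0.92
[ 0.053 -0.042  1.931] -0.92
at [626.5 310.6 134.4] 0.5 4.975 w 0.03576648850379156 F [ 0.2 -0.1 -0.2]
```

Emit:
jog_arm(
  deltas=[
    [[0.05, -0.04, 0.2, -0.7], [0.05, -0.04, 0.7, -0.92], [0.05, -0.04, 1.2, -0.92], [0.05, -0.04, 1.55, -0.92], [0.05, -0.04, 1.72, -0.92], [0.05, -0.04, 1.8, -0.92], [0.05, -0.04, 1.8, -0.92]],
  ],
)

```text
t: 5.85
eef_pos: [0.6295, 0.3124, 0.0287]
ee_rot: [3.142, -0.0, 0.083]
force: [-0.1, 0.5, 0.2]
width: 0.0358
gripper_force: 12.0
```

```bash
python3 go.py 629.5 313 18.5 5.1
```

```text
[ 0.001 -0.01   0.171] -0.06
at [629.5 312.4  28.7] 4.8 5.85 w 0.03582313128177849 F [-0.1  0.5  0.2]
```

Emit:
jog_arm(
  deltas=[
    [[0, 0, 0.06, 0], [0, 0, 0.1, 0], [0, 0, 0.13, 0], [0, 0, 0.13, 0], [0, 0, 0.13, 0]],
  ],
)

```text
t: 6.48
eef_pos: [0.6295, 0.3124, 0.021]
ee_rot: [-3.142, -0.0, 0.083]
force: [-0.1, -0.3, -0.7]
width: 0.036
gripper_force: 12.0
```

```bash
python3 go.py 629.5 313 18.5 5.1
```

```text
[ 0.001 -0.01   0.042] -0.06
at [629.5 312.4  21. ] 4.8 6.475 w 0.036008276894404265 F [-0.1 -0.3 -0.7]
```

Emit:
jog_arm(
  deltas=[
    [[0, 0, 0.02, 0], [0, 0, 0.04, 0], [0, 0, 0.06, 0], [0, 0, 0.06, 0]],
  ],
)

```text
t: 6.98
eef_pos: [0.6295, 0.3123, 0.018]
ee_rot: [3.142, -0.0, 0.084]
force: [-2.0, -0.3, 5.0]
width: 0.0354
gripper_force: 12.0
```

Emit:
jog_arm(
  deltas=[
    [[0, 0, -0.01, 0], [0, 0, -0.02, 0], [0, 0, -0.02, 0], [0, 0, -0.3, 0], [0, 0, -0.9, 0], [0, 0, -1.6, 0], [0, 0, -2.0, 0], [0, 0, -2.2, 0]],
  ],
  grip=52,
)

```text
t: 7.98
eef_pos: [0.6301, 0.3128, 0.1523]
ee_rot: [-3.14, -0.003, 0.083]
force: [0.4, 0.4, -0.5]
width: 0.0519
gripper_force: 0.0
```

```bash
python3 go.py 429.1 228.4 150 -76.1, 429.1 228.4 22 -76.1
```

```text
[-3.456  1.122  0.027] 16.18
[-3.462  1.126  2.16 ] 16.18
at [630.1 312.8 152.3] 4.8 7.975 w 0.051899414323502 F [ 0.4  0.4 -0.5]
```

Emit:
jog_arm(
  deltas=[
    [[-0.2, 0.05, 0, 1.2], [-0.6, 0.2, 0, 3.2], [-1.1, 0.35, 0, 5.3], [-1.6, 0.5, 0, 7.4], [-2.1, 0.7, 0, 9.5], [-2.6, 0.85, 0, 11.6], [-3.1, 1.0, 0, 13.7], [-3.4, 1.1, 0.2, 15.5]],
  ],
  grip=48,
)

```text
t: 8.98
eef_pos: [0.4307, 0.2292, 0.1379]
ee_rot: [-3.141, 0.001, -1.275]
force: [-0.6, -0.1, 0.0]
width: 0.0478
gripper_force: 0.0
```

```bash
python3 go.py 429.1 228.4 22 -76.1
python3 - <<'E'
from h import *
f=cam("top"); h,s,v=masks(f)
rect(f,(s<85)&(v>150)&(s>25),(218,130,270,180),.024,"dry")
rect(f,(s<35)&(v>150),(250,195,295,238),.052,"tube")
save(f,"t2",(215,130,345,245),4)
E
```

```text
[0.006 0.031 1.932] 0.61
at [430.7 229.2 137.9] -73.0 8.975 w 0.04782892319659655 F [-0.6 -0.1  0. ]
dry rect c [631.6 314.9] wh [58.2 34.9] ang 3.4 centroid [633.7 314.2]
tube rect c [443.1 172.3] wh [20.8 28.8] ang 13.8 centroid [443.  172.1]
```

View pics/t2.png

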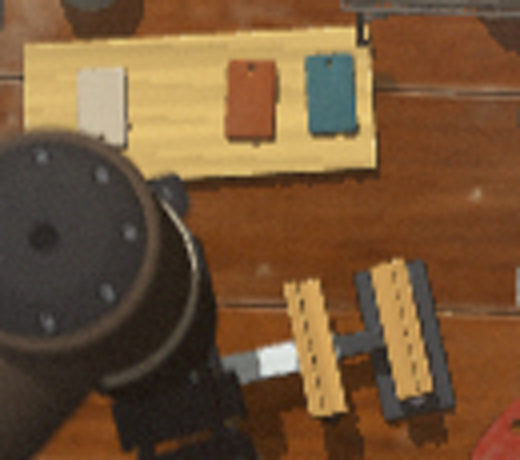

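Emit:
jog_arm(
  deltas=[
    [[0.01, 0.03, 0.2, 0.61], [0.01, 0.03, 0.7, 0.61], [0.01, 0.03, 1.2, 0.61], [0.01, 0.03, 1.6, 0.61], [0.01, 0.03, 1.85, 0.61], [0.01, 0.03, 1.93, 0.61], [0.01, 0.03, 1.93, 0.61]],
  ],
)

```text
t: 9.9
eef_pos: [0.4302, 0.2285, 0.0216]
ee_rot: [3.141, -0.0, -1.322]
force: [0.0, 0.8, 0.7]
width: 0.0479
gripper_force: 0.0
```

```bash
python3 go.py 429.1 228.4 22 -76.1
```

```text
[-0.004  0.018 -0.007] 0.07
at [430.2 228.5  21.6] -75.7 9.9 w 0.04785417900024271 F [0.  0.8 0.7]
```

Emit:
jog_arm(
  deltas=[
    [[0, 0.02, 0, 0.07], [0, 0.02, 0, 0.07], [0, 0.02, 0, 0.07], [0, 0.02, 0, 0.07], [0, 0.02, 0, 0.07], [0, 0.02, 0, 0.07]],
  ],
  grip=12,
  squeeze=20,
)

```text
t: 10.65
eef_pos: [0.4295, 0.2287, 0.0218]
ee_rot: [-3.14, 0.001, -1.328]
force: [3.4, 0.6, -1.0]
width: 0.0197
gripper_force: 20.0
```

Emit:
jog_arm(
  deltas=[
    [[-0.06, 0, 0, 0], [-0.14, 0, 0, 0], [-0.22, 0, 0, 0], [-0.3, 0, 0, 0], [-0.38, 0, 0, 0], [-0.45, 0, 0, 0], [-0.5, 0, 0, 0], [-0.5, 0, 0, 0]],
  ],
)

```text
t: 11.65
eef_pos: [0.4223, 0.258, 0.0218]
ee_rot: [-3.14, 0.001, -1.328]
force: [4.8, 2.5, -0.0]
width: 0.0194
gripper_force: 20.0
```

Run:
```python
from h import *
print(arm.get_state()["force"])
f=cam("top"); h,s,v=masks(f); rect(f,(s>80)&(v>110)&(h>12)&(h<28),(270,195,306,240),.078,"movebar")
```

```text
[ 4.82701508  2.49701521 -0.03534307]
movebar rect c [454.5 179.5] wh [104.6 102.6] ang 59.0 centroid [455.6 174.7]
```

Emit:
jog_arm(
  deltas=[
    [[-0.02, 0, 0, 0], [-0.04, 0, 0, 0], [-0.04, 0, 0, 0]],
  ],
)

```text
t: 12.08
eef_pos: [0.4218, 0.2596, 0.0218]
ee_rot: [-3.141, -0.0, -1.328]
force: [6.9, -1.2, -0.3]
width: 0.0198
gripper_force: 20.0
```

Run:
```python
from h import *
f=cam("top"); save(f,"t3",(245,165,345,240),6)
```

```text
(no output)
```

View pics/t3.png

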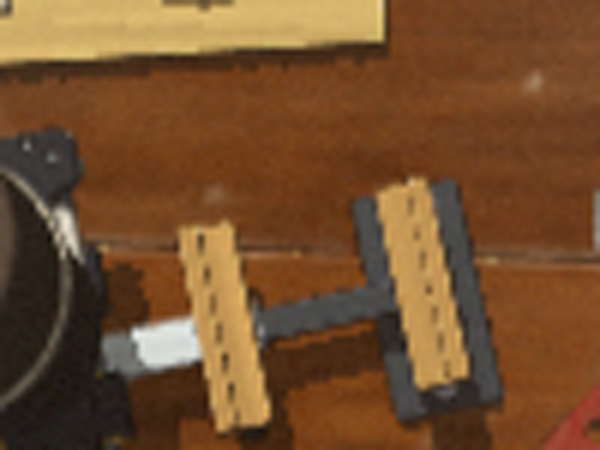

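```bash
cat >> h.py <<'E'
def torack(P,o=(457.2,114.8),a=np.radians(13.9)):
    d=np.asarray(P)[:,:2]*1000-np.array(o); return np.c_[d@[np.cos(a),np.sin(a)],d@[-np.sin(a),np.cos(a)]].round(1)
E
python3 - <<'E'
from h import *
f=cam("top"); q=lambda P:(np.array([245,165])+(np.array(P)+.5)/6-.5)
print(torack(cast(f,q([(180,230),(218,430)]),.08)).tolist(),torack(cast(f,q([(232,222),(270,418)]),.072)).tolist())
print(torack(cast(f,q([(427,180),(468,382)]),.08)).tolist())
# bar edges along its length: profile of V along rack y at rack x=+-25, z=.08
g=cv2.cvtColor(f["img"],cv2.COLOR_RGB2HSV)
c,s=np.cos(np.radians(13.9)),np.sin(np.radians(13.9))
for x in(-30,-20,20,30):
  ys=np.arange(35,95,1.); P=np.c_[457.2+c*x-s*ys,114.8+s*x+c*ys,ys*0+80]/1000; uv=proj(f,P).astype(np.float32)
  val=cv2.remap(g[...,2],uv[:,:1].copy(),uv[:,1:].copy(),1).ravel().astype(int)
  b=val>135; print(x,ys[b].min(),ys[b].max())
E
```

```text
[[47.8, 74.5], [-47.0, 75.5]] [[47.7, 50.5], [-45.9, 51.4]]
[[46.6, -42.7], [-49.8, -41.4]]
-30 51.0 76.0
-20 52.0 76.0
20 51.0 78.0
30 43.0 76.0
```

Emit:
jog_arm(
  deltas=[
    [[0, 0, 0, 0], [0, 0, 0, 0], [0.1, 0, 0, 0], [0.25, 0, 0, 0], [0.42, 0, 0, 0], [0.53, 0, 0, 0], [0.53, 0, 0, 0]],
  ],
  grip=44,
)

```text
t: 13.05
eef_pos: [0.4289, 0.2281, 0.0216]
ee_rot: [3.141, -0.0, -1.33]
force: [0.4, 0.0, -0.4]
width: 0.044
gripper_force: 0.0
```

Emit:
jog_arm(
  deltas=[
    [[0, 0, 0, 0], [0, 0, 0, 0], [0, 0, 0, 0], [0, 0, 0, 0], [0, 0, 0, 0], [0, 0, 0, 0]],
  ],
  grip=12,
  squeeze=3,
)

```text
t: 13.8
eef_pos: [0.4285, 0.2286, 0.0214]
ee_rot: [3.141, -0.0, -1.329]
force: [-2.6, -0.1, -2.0]
width: 0.0223
gripper_force: 3.0
```

Emit:
jog_arm(
  deltas=[
    [[0, 0, 0, 0], [0, 0, 0, 0], [0, 0, 0, 0], [-0.06, 0, 0, 0], [-0.14, 0, 0, 0], [-0.22, 0, 0, 0], [-0.28, 0, 0, 0], [-0.32, 0, 0, 0]],
  ],
  grip=12,
  squeeze=20,
)

```text
t: 14.8
eef_pos: [0.4249, 0.2473, 0.0215]
ee_rot: [-3.141, -0.0, -1.328]
force: [8.9, -1.0, -9.0]
width: 0.0197
gripper_force: 20.0
```

Emit:
jog_arm(
  deltas=[
    [[-0.05, 0, 0, 0], [-0.1, 0, 0, 0], [-0.14, 0, 0, 0], [-0.17, 0, 0, 0], [-0.19, 0, 0, 0], [-0.2, 0, 0, 0], [-0.2, 0, 0, 0]],
  ],
)

```text
t: 15.68
eef_pos: [0.4221, 0.2585, 0.0215]
ee_rot: [-3.141, -0.001, -1.329]
force: [10.2, -3.4, -8.7]
width: 0.0196
gripper_force: 20.0
```

```bash
cat > slide.py <<'E'
from h import *
f=cam("top"); g=cv2.cvtColor(f["img"],cv2.COLOR_RGB2HSV)
c,s=np.cos(np.radians(13.9)),np.sin(np.radians(13.9))
for x in(-36,-28,-20,20,28,36):
  ys=np.arange(60,135,.5); P=np.c_[457.2+c*x-s*ys,114.8+s*x+c*ys,ys*0+80]/1000; uv=proj(f,P).astype(np.float32)
  val=cv2.remap(g[...,2],uv[:,:1].copy(),uv[:,1:].copy(),1).ravel().astype(int)
  b=val>135; print(x,ys[b].min() if b.any() else None,ys[b].max() if b.any() else None)
save(f,"t4",(245,165,345,240),6)
E
python3 slide.py; python3 go.py 429.1 228.4 22 -76.1
```

```text
-36 80.5 101.5
-28 81.0 104.0
-20 80.0 102.5
20 80.0 105.5
28 81.5 106.5
36 74.0 106.0
[ 0.515  0.007 -0.008] -0.0
at [422.1 258.5  21.5] -76.1 15.725 w 0.019789294010317274 F [ 9.9 -4.  -9. ]
```

Emit:
jog_arm(
  deltas=[
    [[0, 0, 0, 0], [0, 0, 0, 0], [0.1, 0, 0, 0], [0.25, 0, 0, 0], [0.42, 0, 0, 0], [0.515, 0, 0, 0], [0.515, 0, 0, 0]],
  ],
  grip=44,
)

```text
t: 16.6
eef_pos: [0.4289, 0.2285, 0.0216]
ee_rot: [-3.142, 0.0, -1.329]
force: [0.3, 0.3, -0.5]
width: 0.0441
gripper_force: 0.0
```

Emit:
jog_arm(
  deltas=[
    [[0, 0, 0, 0], [0, 0, 0, 0], [0, 0, 0, 0], [0, 0, 0, 0], [0, 0, 0, 0], [0, 0, 0, 0]],
  ],
  grip=24,
  squeeze=3,
)

```text
t: 17.35
eef_pos: [0.4284, 0.229, 0.0214]
ee_rot: [3.141, -0.0, -1.329]
force: [-4.0, 1.8, 1.0]
width: 0.0238
gripper_force: 2.0
```

Emit:
jog_arm(
  deltas=[
    [[0, 0, 0, 0], [0, 0, 0, 0], [0, 0, -0.2, 0], [0, 0, -0.8, 0], [0, 0, -1.6, 0], [0, 0, -2.4, 0], [0, 0, -2.9, 0], [0, 0, -3.1, 0]],
  ],
  grip=44,
)

```text
t: 18.35
eef_pos: [0.4295, 0.2296, 0.2104]
ee_rot: [-3.138, 0.002, -1.329]
force: [-0.4, -0.3, -0.3]
width: 0.0437
gripper_force: 0.0
```

```bash
python3 go.py 469.5 -311.6 200 -101.3
```

```text
[8.917 1.516 0.147] 5.04
at [429.5 229.6 210.4] -76.1 18.35 w 0.043674972712628976 F [-0.4 -0.3 -0.3]
```

Emit:
jog_arm(
  deltas=[
    [[0.4, 0.07, 0, 0.2], [1.2, 0.2, 0, 0.7], [2.1, 0.36, 0, 1.2], [3.1, 0.53, 0, 1.75], [4.1, 0.7, 0, 2.3], [5.1, 0.87, 0, 2.9], [6.1, 1.04, 0.1, 3.5], [7.0, 1.2, 0.1, 4]],
  ],
  grip=70,
)

```text
t: 19.35
eef_pos: [0.4587, -0.1981, 0.2008]
ee_rot: [3.14, -0.0, -1.68]
force: [0.8, 0.3, -0.1]
width: 0.0695
gripper_force: 0.0
```

```bash
python3 go.py 469.5 -311.6 140 -101.3
```

```text
[ 1.861 -0.386  1.013] 1.01
at [ 458.7 -198.1  200.8] -96.2 19.35 w 0.06946214920934057 F [ 0.8  0.3 -0.1]
```

Emit:
jog_arm(
  deltas=[
    [[0.8, -0.16, 0.1, 0.5], [1.4, -0.3, 0.4, 0.9], [1.75, -0.37, 0.8, 1.01], [1.86, -0.386, 1.0, 1.01], [1.86, -0.386, 1.013, 1.01]],
  ],
)

```text
t: 19.98
eef_pos: [0.4698, -0.3092, 0.1396]
ee_rot: [3.139, 0.0, -1.766]
force: [0.2, -0.7, -0.4]
width: 0.07
gripper_force: 0.0
```

```bash
python3 go.py 469.5 -311.6 18.5 -101.3
python3 - <<'E'
from h import *
f=cam("top"); save(f,"t5",(230,165,350,240),6)
E
python3 slide.py
```

```text
[ 0.04  -0.008  2.019] 0.02
at [ 469.8 -309.2  139.6] -101.2 19.975 w 0.07003459642776849 F [ 0.2 -0.7 -0.4]
-36 80.0 105.0
-28 80.0 106.0
-20 79.5 105.0
20 60.0 134.5
28 60.0 134.5
36 70.5 134.5
```

View pics/t5.png

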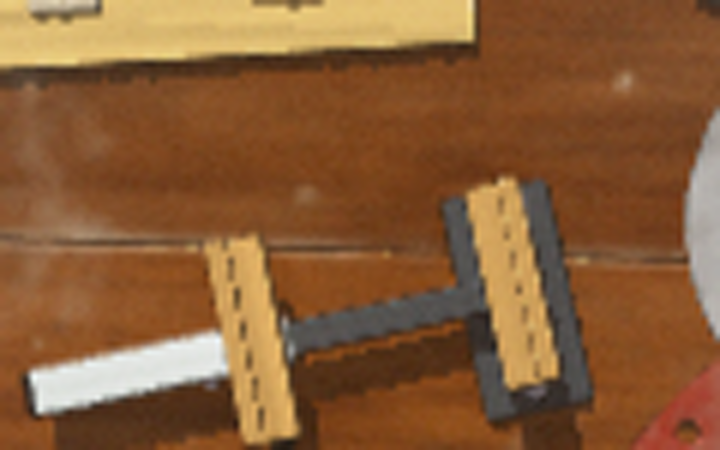

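Run:
```python
from h import *
f=cam("top"); q=lambda P:(np.array([230,165])+(np.array(P)+.5)/6-.5)
A=cast(f,q([(206,243),(246,444),(517,178),(558,380)]),.08); B=cast(f,q([(258,234),(298,436),(469,194),(508,388)]),.072)
print(torack(A).tolist(),torack(B).tolist(),A.mean(0)*1000,B.mean(0)*1000)
print("end",torack(cast(f,q([(24,372),(36,416)]),.052)).tolist(),"btn",torack(cast(f,q([(212,383)]),.042)))
print("expected centre",457.2-.240*30,114.8+.971*30)
```

```text
[[48.0, 104.7], [-47.3, 104.5], [47.6, -42.9], [-48.9, -41.6]] [[48.4, 80.8], [-48.0, 81.0], [46.2, -19.5], [-46.9, -18.4]] [449.57058815 145.0130443   80.        ] [449.69722928 144.87131082  72.        ]
end [[10.6, 202.3], [-11.0, 200.5]] btn [[-12. 118.]]
expected centre 450.0 143.93
```

Emit:
jog_arm(
  deltas=[
    [[0.04, -0.01, 0.3, 0], [0.04, -0.01, 0.8, 0], [0.04, -0.01, 1.3, 0], [0.04, -0.01, 1.7, 0], [0.04, -0.01, 1.92, 0], [0.04, -0.01, 2.0, 0], [0.04, -0.01, 2.02, 0], [0.04, -0.01, 2.02, 0]],
  ],
)

```text
t: 21.12
eef_pos: [0.4713, -0.312, 0.0204]
ee_rot: [-3.14, -0.0, -1.766]
force: [-0.8, -0.9, 0.2]
width: 0.0699
gripper_force: 0.0
```

Emit:
jog_arm(
  deltas=[
    [[0, 0, 0, 0], [0, 0, 0, 0], [0, 0, 0, 0], [0, 0, 0, 0], [0, 0, 0, 0]],
  ],
  grip=46,
  squeeze=25,
)

```text
t: 21.75
eef_pos: [0.4709, -0.3119, 0.0198]
ee_rot: [-3.141, -0.0, -1.766]
force: [-0.1, 1.3, 4.6]
width: 0.0511
gripper_force: 25.0
```

Emit:
jog_arm(
  deltas=[
    [[0, 0, -0.15, 0], [0, 0, -0.5, 0], [0, 0, -1.1, 0], [0, 0, -1.8, 0], [0, 0, -2.5, 0], [0, 0, -3.0, 0], [0, 0, -3.2, 0], [0, 0, -3.2, 0]],
  ],
)

```text
t: 22.75
eef_pos: [0.4708, -0.3118, 0.2117]
ee_rot: [-3.141, 0.0, -1.766]
force: [-0.1, -1.2, -1.0]
width: 0.0511
gripper_force: 25.0
```

```bash
python3 go.py 449.7 144.8 200 -76.1
python3 - <<'E'
from h import *
f=cam("top"); h,s,v=masks(f); rect(f,(v>80)&(v<175)&(s>50),(425,190,500,260),.21,"clay?")
E
```

```text
[-7.397  1.821  0.195] -5.02
at [ 470.8 -311.8  211.7] -101.2 22.75 w 0.05105506115147391 F [-0.1 -1.2 -1. ]
clay? rect c [ 425.1 -228.6] wh [ 76.8 176.7] ang 89.4 centroid [ 423.6 -221.5]
```

Emit:
jog_arm(
  deltas=[
    [[-0.2, 0.05, 0, -0.15], [-0.7, 0.17, 0, -0.5], [-1.4, 0.34, 0, -1.0], [-2.2, 0.54, 0, -1.5], [-3.0, 0.74, 0, -2.0], [-3.8, 0.94, 0, -2.6], [-4.6, 1.13, 0, -3.1], [-5.4, 1.33, 0, -3.6]],
  ],
)

```text
t: 23.8
eef_pos: [0.4541, 0.0232, 0.2106]
ee_rot: [3.14, -0.0, -1.45]
force: [1.2, -0.4, -1.2]
width: 0.051
gripper_force: 25.0
```

Emit:
jog_arm(
  deltas=[
    [[-0.7, 0.17, 0, -0.5], [-1.2, 0.3, 0, -0.9], [-1.6, 0.4, 0, -1.2], [-1.85, 0.46, 0, -1.4], [-1.95, 0.48, 0, -1.42], [-1.95, 0.48, 0, -1.42]],
  ],
)

```text
t: 24.55
eef_pos: [0.4127, 0.1341, 0.2113]
ee_rot: [3.141, -0.0, -1.328]
force: [0.3, -0.4, 0.0]
width: 0.0509
gripper_force: 25.0
```

```bash
python3 go.py 449.7 144.8 90 -76.1
```

```text
[-0.025 -0.643  2.021] 0.01
at [412.7 134.1 211.3] -76.1 24.55 w 0.050929262501842786 F [ 0.3 -0.4  0. ]
```

Emit:
jog_arm(
  deltas=[
    [[0, -0.25, 0.1, 0], [-0.02, -0.55, 0.4, 0], [-0.02, -0.64, 0.9, 0], [-0.02, -0.645, 1.4, 0], [-0.02, -0.645, 1.75, 0], [-0.02, -0.645, 1.92, 0], [-0.02, -0.645, 1.95, 0], [-0.02, -0.645, 1.95, 0]],
  ],
)

```text
t: 25.55
eef_pos: [0.4507, 0.1448, 0.0951]
ee_rot: [-3.141, 0.0, -1.328]
force: [-0.1, 0.2, -0.8]
width: 0.0512
gripper_force: 25.0
```

```bash
python3 go.py 449.7 144.8 75.5 -76.1
python3 - <<'E'
from h import *
f=cam("top"); save(f,"t6",(240,165,340,240),6); f=cam("scene"); u,v=proj(f,[.45,.145,.08])[0].astype(int); save(f,"s6",(u-50,v-37,u+50,v+38),6)
E
```

```text
[-0.003  0.016  0.326] 0.0
at [450.7 144.8  95.1] -76.1 25.55 w 0.051198663008031095 F [-0.1  0.2 -0.8]
```

View pics/s6.png

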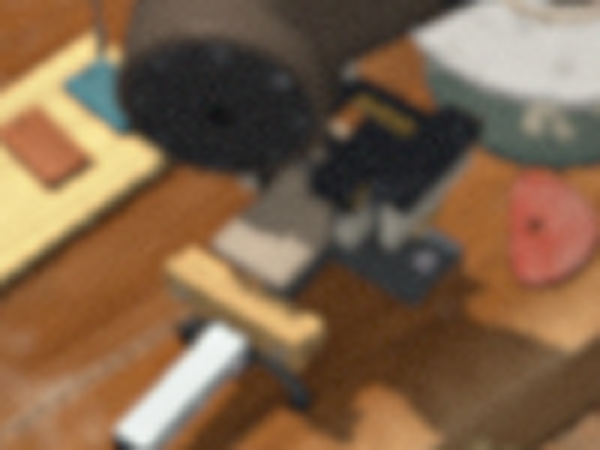

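Run:
```python
from h import *
f=cam("scene"); u,v=proj(f,[.45,.145,.08])[0].astype(int)
q=lambda P:(np.array([u-50,v-37])+(np.array(P)+.5)/6-.5)
print(torack(cast(f,q([(212,246),(285,290)]),.091)).tolist())
print("lip inner top",torack(cast(f,q([(190,250),(322,322)]),.080)).tolist())
```

```text
[[29.2, 82.4], [-24.3, 82.7]]
lip inner top [[43.3, 85.7], [-50.2, 81.7]]
```

Emit:
jog_arm(
  deltas=[
    [[0, 0.015, 0.08, 0], [0, 0.015, 0.16, 0], [0, 0.015, 0.2, 0], [0, 0.015, 0.2, 0], [0, 0.015, 0.2, 0]],
  ],
)

```text
t: 26.32
eef_pos: [0.4492, 0.1445, 0.0826]
ee_rot: [3.142, -0.0, -1.328]
force: [0.1, -0.5, -0.7]
width: 0.0513
gripper_force: 25.0
```

Run:
```python
from h import *
f=cam("top"); a=f["img"][175:240,255:335]; g=cam("scene"); u,v=proj(g,[.44,.18,.08])[0].astype(int); b=g["img"][v-32:v+33,u-40:u+40]; print(u,v)
im=np.vstack([a,b])[...,::-1]; im=np.hstack([a,b])[...,::-1]
cv2.imwrite("pics/t7.png",cv2.resize(im,None,fx=5,fy=5,interpolation=cv2.INTER_CUBIC))
```

```text
312 219
```

View pics/t7.png

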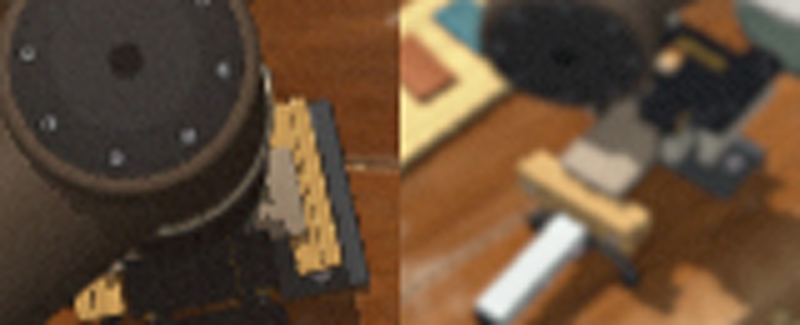

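```bash
python3 - <<'E'
from h import *
f=cam("top"); q=lambda P:(np.array([255,175])+(np.array(P)+.5)/5-.5)
print("tile end",torack(cast(f,q([(291,148),(305,235)]),.086)).tolist())
print("lip out",torack(cast(f,q([(302,98),(341,266)]),.08)).tolist())
E
python3 go.py 449.7 144.8 75.5 -76.1
```

```text
tile end [[20.8, -28.8], [-28.3, -26.3]]
lip out [[48.1, -40.9], [-48.7, -42.2]]
[-0.003 -0.008  0.119] 0.01
at [449.3 144.5  82.7] -76.1 26.475 w 0.05109179379336 F [ 0.9 -0.1 -0.9]
```

Emit:
jog_arm(
  deltas=[
    [[0, 0, 0.05, 0], [0, 0, 0.09, 0], [0, 0, 0.11, 0], [0, 0, 0.12, 0], [0, 0, 0.13, 0], [0, 0, 0.13, 0]],
  ],
)

```text
t: 27.22
eef_pos: [0.4491, 0.1444, 0.0757]
ee_rot: [-3.141, -0.0, -1.327]
force: [-5.5, -1.3, 13.6]
width: 0.051
gripper_force: 25.0
```

Emit:
jog_arm(
  deltas=[
    [[0, 0, -0.01, 0], [0, 0, -0.02, 0], [0, 0, -0.02, 0]],
  ],
)

```text
t: 27.6
eef_pos: [0.4492, 0.1445, 0.0759]
ee_rot: [-3.142, 0.0, -1.328]
force: [0.8, 0.3, -0.8]
width: 0.0511
gripper_force: 25.0
```

Emit:
jog_arm(
  deltas=[
    [[0, 0, 0, 0], [0, 0, 0, 0], [0, 0, 0, 0], [0, 0, -0.3, 0], [0, 0, -0.9, 0], [0, 0, -1.6, 0], [0, 0, -2.1, 0], [0, 0, -2.2, 0]],
  ],
  grip=66,
)

```text
t: 28.6
eef_pos: [0.4501, 0.1451, 0.2102]
ee_rot: [-3.138, 0.002, -1.328]
force: [0.2, -0.1, -0.7]
width: 0.066
gripper_force: 0.0
```

Emit:
jog_arm(
  deltas=[
    [[-0.3, 0, 0, 0], [-1, 0, 0, 0], [-1.9, 0, 0, 0], [-2.8, 0, 0, 0], [-3.6, 0, 0, 0], [-4.1, 0, 0, 0], [-4.2, 0, 0, 0]],
  ],
)

```text
t: 29.48
eef_pos: [0.3871, 0.3908, 0.206]
ee_rot: [3.14, -0.002, -1.326]
force: [-0.8, -0.7, 0.9]
width: 0.066
gripper_force: 0.0
```

Run:
```python
from h import *
print(arm.get_state()["t"])
f=cam("top"); h,s,v=masks(f)
c,wh,a,P=rect(f,(s<95)&(v>100)&(v<185)&(s>35),(270,185,330,235),.081,"clay"); print(torack([[c[0]/1e3,c[1]/1e3]]))
save(f,"t8",(215,130,345,245),6)
```

```text
29.475
clay rect c [448.8 144. ] wh [ 51.8 118.5] ang 13.7 centroid [448.4 144.3]
[[-1.2 30.4]]
```

View pics/t8.png

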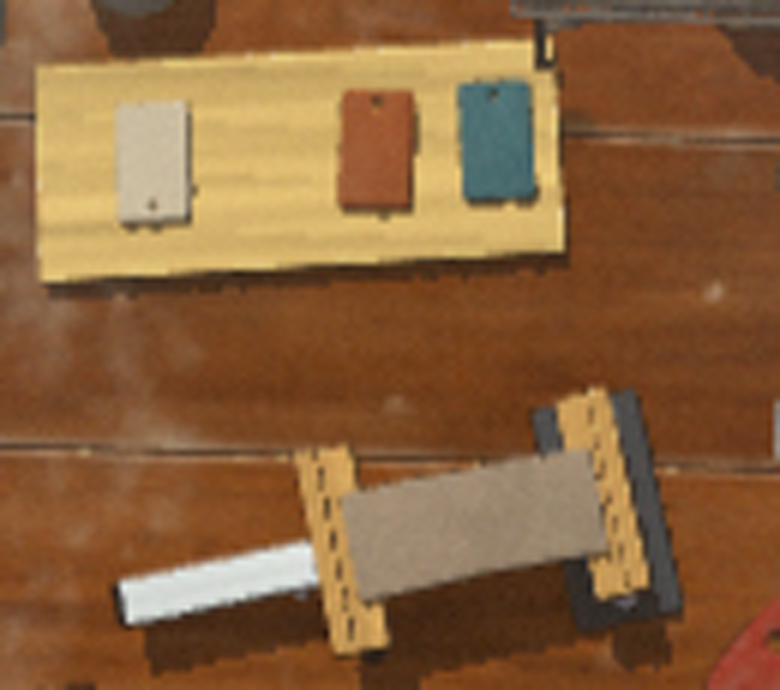

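The picture shows the dry tile on the board's empty end (152,160). The clay tile lies square between the lips (475,525), centred at rack y 30 mm with yaw 13.7°. The button shows by the tube at (302,597).

```bash
python3 -c "
from station import arm
print(arm.job_done())"
```

```text
the job is handed in; nothing more can be done
None
```

I handed the job in at about 29.5 s of the 67 s limit: the dry tile is flat on the ware board's empty end, the tube is drawn out about 60 mm with the button standing in the last hole, and the clay tile lies flat and square on the two bars inside their lips.

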